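Lock out the dough sheeter and fish the rolling pin out through its guard

TASK

A rolling pin has ended up under the guard of the dough sheeter. First make the machine safe: take the lock-out pin from its stand, push it fully home in the socket of the interlock box and leave it there; then grip the rolling pin through the guard opening, tilt it, since it is longer than the opening, draw it out diagonally and finish while still holding it still in the air over the machine, all of it at least 8 cm above the guard. Leave the bowl, jar and tub where they are.

Things in the scene. Friction and masses are not known exactly. Their poses are not given: they have to be found in the camera images.
- opening (a point): Centre of the rectangular opening in the sheeter's guard plate (4 mm thick), at its top face, 88 mm above the table. x across the machine (-x towards the robot), y along it, z up. The opening is 240 mm long (y), 140 mm wide (x). Below is a closed bed centred on it: floor 58 mm under the guard's top face, inner length 450 mm (y), inner width 160 mm (x).
- pin_center (a point): Centre of the loose wooden rolling pin: plain cylinder, 30 mm diameter, 300 mm long, along this point's y axis, about 0.15 kg. It lies on the bed's floor, along the machine's y axis at x = 0, its middle within 20 mm of the opening's middle, so at the start both ends are under the guard.
- pin_end_a (a point): Centre of the rolling pin's end face at its own +y end, 150 mm from its centre.
- pin_end_b (a point): Centre of the rolling pin's end face at its own -y end, 150 mm from its centre.
- rolling_pin: The rolling pin itself; the origin lies on its underside, 15 mm under its centre at the start.
- sheeter: Fixed low steel dough sheeter, 466 mm long (y); origin on the table under the opening's centre, axes as point opening. White feed drum along y at x 90 to 152 mm, top 84 mm high; grey ledge at x -88 to -142 mm, 40 mm high, carries the interlock box. On the bed's floor four ribs 5 mm high at x +-13.5 mm, y +-85 to +-115 mm stop the rolling pin rolling.
- socket (a point): Mouth of the interlock socket: a vertical round hole 10.5 mm wide with a 2 mm chamfer, 40 mm deep, in the flat top (88 mm above the table) of a grey box, 50 mm (x) by 60 mm (y), on the sheeter's control ledge. Axes as the sheeter's, z up.
- lockout_head (a point): Centre of the black round head of the loose lock-out pin: 22 mm diameter, 34 mm high, z up along the pin. Below it a steel shank 8 mm in diameter, 34 mm long, its last 5 mm tapered. About 60 g. At the start it stands in its stand, head resting on the stand's top; fully home, the head rests on the interlock box's top.
- lockout_tip (a point): Tip of the lock-out pin's shank, 51 mm below the centre of its head.
- stand_hole (a point): Mouth of the hole in the lock-out pin's stand: a fixed white block 60 mm square, 80 mm high, this point at the centre of its top. The hole is like the socket (10.5 mm wide, 40 mm deep).
- bowl: Bystander: round steel bowl 150 mm wide, 70 mm high, origin under its centre.
- jar: Bystander: jar 72 mm wide, 110 mm high, origin under its centre.
- tub: Bystander: open white tub, 150 x 110 mm, 70 mm high, origin under its centre.

How it is judged:
By the outcome, as a careful person would: the job done as asked, in the order asked, and still so for the second after the job is handed in, while the arm keeps its last pose, push and grip.
It also fails if it takes over 64 s, if anything falls off the work surface, if the arm or the gripper's body presses on something with over 40 N, if the wrist force passes 120 N, or if a joint passes its speed limit or range.

ROBOT

A 6-joint arm with a two-finger parallel gripper is mounted at the origin on the work surface. World frame = base frame: x ahead of the robot, y to its left, z up, the work surface at z = 0. Lengths are in mm, angles in rad, forces in N, time in s.
With the tool pointing down it reaches from about 350 to 975 mm from the base axis. Payload 17.4 kg.
Tool frame: the origin (TCP) lies on the centre line of the jaws, within the pads' length; the fingertips stand 19 mm ahead of it and the grasp point (between the pads) is the TCP (finger_overhang is the z of the fingertips in the tool frame, in mm); z points along the fingers, y is the line along which they close (so a half turn about z gives the same grasp; the last joint's range is limited). The gripper opens to 85 mm and grips with 20 to 120 N. Pads are 22 mm wide; open, the fingers measure 114 mm over their backs; the gripper's body (76 mm by 85 mm) begins 54 mm behind the grasp point. The pads swing forward as they close: fully open they stand 13 mm farther back than shut.
Start: joints at [-1.306, 0.116, 1.442, -0, 1.584, -0.038], TCP at [201.272, -644.3, 250.303] pointing down, gripper open.
Joint ranges: [-2.83, 2.83], [-0.83, 2.19], [0.07, 2.5], [-1.14, 4.28], [0.01, 3], [-2.97, 2.97]. Speed limits (rad/s): [1.89, 1.89, 2.22, 3.14, 3.14, 3.14].

INTERFACE

Orientations are given as a unit quaternion [w, x, y, z].
In Python, from rig import * gives the robot as it stands.
- The arm moves only by the shell command python3 -m creep 'ROWS'. ROWS is JSON, a list of rows, each a list of 7 numbers: the shift along the tool's x, y, z in cm, then the turn, a rotation vector about the tool's x, y, z in rad, then the opening, from -1 (shut) to 1 (fully open). In form: [[dx, dy, dz, wx, wy, wz, hand], ...]. A call has 1 to 12 rows; each row shifts and turns the commanded pose from where the row before left it, along the tool's axes as they then stand; what a row does not reach is not made up. A row lasts 1/8 s, in which the tool goes at most 62.5 mm and 10.7 degrees, less where a joint would pass 70% of its speed; a pose out of reach is approached as far as the arm can. A call is refused whole if a number of a shift passes 6.25 or a number of a turn 0.188, either way. A call with a gripper value outside its range is refused whole. The fingers move at their own pace and stop on an object; the grip force is fixed at half the most. Time passes only in rows, so rows that do not move let the fingers close. It gives the time, the measured TCP pose, the force, the opening and the grip force at its end, in the units of the state.
- state(): the state, without advancing time (a new reading comes with each control period).
- get_image(name): name is "scene" or "top"; returns a dict with "color" (400x640x3 uint8, blue, green, red), "mtx" (3x3 intrinsics, pixels), "R" (3x3) and "t" (3): a world point X has camera coordinates R X + t. Camera axes: x right, y down, z forward; pixel columns grow to the right and rows downward; lengths in mm; the calibration is good to about 2 mm. A picture is of the moment at which its call begins. There is no depth.
- hand_in(): hands the job in; it is judged then, once.
Trained networks look in the newest picture that a camera, given by its name, has taken for a name from the list of things; names that differ only in an ending like _2 or _b are one class to them, and where a whole thing is asked for, a point or a joint stands for the part that bears it (a point fixed in the world has none). Each returns a list of dicts, best first, with "score" (0 to 1); they miss things now and then, are a little off and sometimes report something else, mostly with a low value. They report only what shows in the picture. A call takes as long as a camera call.
- spot_in(thing, camera): "location" ([column, row] in pixels, amid what is visible of it).
- pinpoint(thing, camera): "location" ([column, row] in pixels: a listed point, or the origin of a listed thing).
The state is a dict: "t": time; "joints": joint angles; "joint_vel": joint speeds; "effort": joint torques, N m; "eef_pos": TCP position; "eef_rot": TCP orientation; "contact_force": force on the tool from outside, world axes, zero at the start; "torque": the same for the moment, N m; "opening": finger opening in mm; "grip_force": force on a finger pad.
Only numpy, scipy, OpenCV 4.12 (cv2) and the standard library are available. Lean on these libraries where they do the work, as an engineer would, in place of code of your own. Each camera call takes 0.05 s, during which the arm holds its last target. There are 200 camera calls.

## Working session

There is one attempt and no reset: what is moved stays moved. The work goes in short steps, Python scripts to look and compute and a shell command to move; the robot and the scene stay as the last step left them, time stands still between calls to the robot, and variables do not carry over. Pictures are saved under pics/ and viewed, at most 10 in all, crops included, and the job is handed in when it is done.

```bash
mkdir -p pics; ls; cat > h.py <<'E'
from rig import *
import numpy as np, cv2
from scipy.spatial.transform import Rotation as Ro
def ray(im,px):
    u=cv2.undistortPoints(np.array([[px]],float),im["mtx"],None)[0,0]
    R=np.array(im["R"]);t=np.array(im["t"]);c=-R.T@t
    return c,R.T@np.array([u[0],u[1],1])
def onz(im,px,z):
    c,d=ray(im,px);return c+d*(z-c[2])/d[2]
def tri(ims,pxs):
    A=np.zeros((3,3));b=np.zeros(3);L=[]
    for im,p in zip(ims,pxs):
        c,d=ray(im,p);d/=np.linalg.norm(d);M=np.eye(3)-np.outer(d,d);A+=M;b+=M@c;L.append((M,c))
    X=np.linalg.solve(A,b);return X,[np.linalg.norm(M@(X-c)) for M,c in L]
def proj(im,X):
    p=np.array(im["mtx"])@(np.array(im["R"])@np.array(X)+np.array(im["t"]));return p[:2]/p[2]
def rot():
    s=state();q=s["eef_rot"];return np.array(s["eef_pos"]),Ro.from_quat([q[1],q[2],q[3],q[0]])
E
python3 - <<'E'
from h import *
ims={n:get_image(n) for n in("scene","top")}
for n in ims: cv2.imwrite(f"pics/{n}0.png",ims[n]["color"])
Z=dict(opening=88,pin_center=45,pin_end_a=45,pin_end_b=45,socket=88,lockout_head=97,stand_hole=80,sheeter=0,bowl=0,jar=0,tub=0)
for k,z in Z.items():
    best={}
    for n in ims:
        r=pinpoint(k,n)
        for q in r[:2]: print(k,n,round(q["score"],2),np.round(q["location"],1),np.round(onz(ims[n],q["location"],z),1))
        if r:best[n]=r[0]["location"]
    if len(best)==2:
        X,e=tri([ims[n] for n in best],list(best.values()));print("   tri",X.round(1),np.round(e,1))
print(state())
E
```

```text
pics
opening scene 0.7 [316.1 204.4] [593.5  33.1  88. ]
opening top 0.58 [324.4 188.2] [594.3  46.1  88. ]
   tri [592.   41.1  82.2] [5.8 5.8]
pin_center scene 0.93 [314.4 213.3] [589.1  29.5  45. ]
pin_center top 0.98 [330.3 187. ] [603.9  25.1  45. ]
   tri [600.9  23.8  60.8] [1.8 1.8]
pin_end_a scene 0.6 [345.5 189.3] [563.7 168.8  45. ]
pin_end_a top 0.91 [372.7 179.4] [ 631.2 -124.9   45. ]
pin_end_a top 0.85 [289.9 198.1] [564.1 167.9  45. ]
   tri [658.7 -31.6 257.6] [89.5 89.5]
pin_end_b scene 0.6 [345.5 189.3] [563.7 168.8  45. ]
pin_end_b top 0.91 [372.7 179.4] [ 631.2 -124.9   45. ]
pin_end_b top 0.85 [289.9 198.1] [564.1 167.9  45. ]
   tri [658.7 -31.6 257.6] [89.5 89.5]
socket scene 0.81 [324.5 155.4] [431.  179.8  88. ]
socket scene 0.69 [346.2 188.8] [594.2 145.1  88. ]
socket top 0.56 [283.  234.9] [434.1 186.5  88. ]
   tri [432.2 183.4  87.5] [3.7 3.7]
lockout_head scene 0.64 [173.8 217.2] [ 408.2 -330.    97. ]
lockout_head top 0.51 [437.4 240.5] [ 417.1 -333.    97. ]
lockout_head top 0.39 [325.8 186.8] [598.   41.3  97. ]
   tri [ 417.1 -330.5  106.3] [0.1 0.
[... 762 characters left out ...]
 4.8]
{'t': 1.2, 'joints': array([-1.30580876e+00,  1.16001036e-01,  1.44156932e+00,  3.98914159e-05,
        1.58397311e+00, -3.78425419e-02]), 'joint_vel': array([-0.00179958, -0.00255248,  0.00061876,  0.00095147, -0.00135271,
        0.00181357]), 'effort': array([-1.28460830e-03, -7.31738520e+01, -6.32646203e+01, -1.40556167e-04,
        5.69386775e-04,  6.52009732e-06]), 'eef_pos': array([ 201.28101526, -644.31620897,  250.32149735]), 'eef_rot': array([2.21751529e-05, 9.88558585e-01, 1.50837408e-01, 2.26026631e-05]), 'contact_force': array([ 0.86102306,  0.04982686, -0.28759579]), 'torque': array([ 0.02419283, -0.00425247,  0.01553206]), 'grip_force': 0.0, 'opening': 85.32070659138243}
```

```bash
python3 -c "
import cv2
a=cv2.imread('pics/top0.png')[130:270,250:450];cv2.imwrite('pics/topc.png',cv2.resize(a,(800,560),interpolation=cv2.INTER_CUBIC))
a=cv2.imread('pics/scene0.png')[120:270,150:360];cv2.imwrite('pics/scenec.png',cv2.resize(a,(798,570),interpolation=cv2.INTER_CUBIC))"
```

```text
(no output)
```

View pics/topc.png

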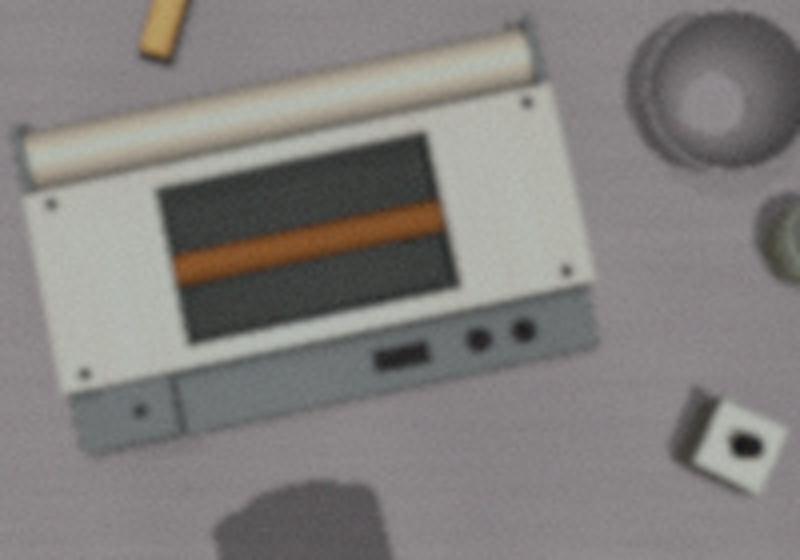

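View pics/scenec.png

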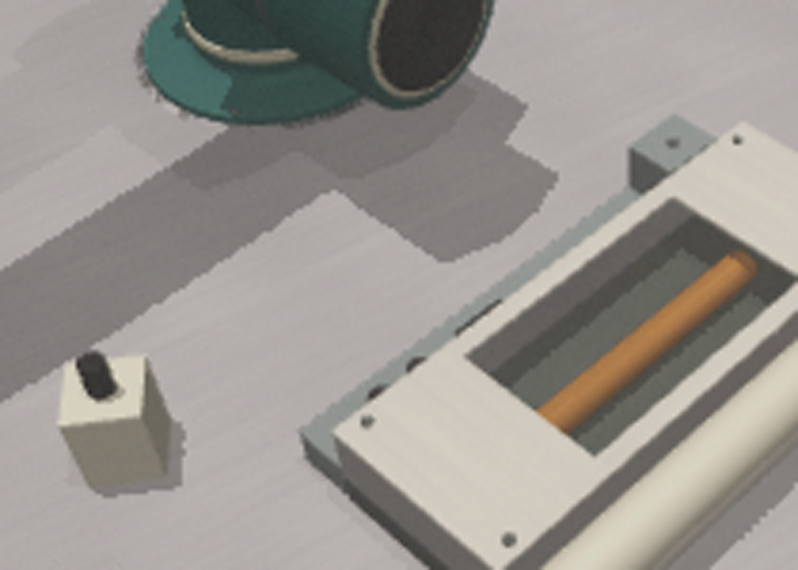

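The top crop shows the opening (centre about 327,190 full-frame), the pin in it, the socket dot near (285,233) and the head near (436,241). In the scene crop the socket is near (327,157) and the head near (176,219). I'll refine these with subpixel fits.

```bash
python3 - <<'E'
from h import *
from scipy.optimize import least_squares
ims={n:get_image(n) for n in("scene","top")}
g={n:cv2.cvtColor(ims[n]["color"],cv2.COLOR_BGR2GRAY) for n in ims}
T=np.array([[160,190],[427,135],[457,287],[190,342]])/4+[250,130]
S=np.array([[800,280],[595,455],[465,355],[675,198]])/3.8+[150,120]
# local order: (+x,+y),(+x,-y),(-x,-y),(-x,+y)
loc=np.array([[70,120,88],[70,-120,88],[-70,-120,88],[-70,120,88]],float)
sub=lambda n,P:cv2.cornerSubPix(cv2.GaussianBlur(g[n],(3,3),0),P.astype(np.float32).reshape(-1,1,2),(4,4),(-1,-1),(3,50,.01)).reshape(-1,2)
S2,T2=sub("scene",S-.4),sub("top",T-.4)
print(np.c_[S,S2].round(1));print(np.c_[T,T2].round(1))
def W(p,L):
    c,s=np.cos(p[2]),np.sin(p[2]);L=np.atleast_2d(L);return np.c_[p[0]+c*L[:,0]-s*L[:,1],p[1]+s*L[:,0]+c*L[:,1],L[:,2]]
for use in(("scene",),("top",),("scene","top")):
    D={"scene":S2,"top":T2}
    f=lambda p:np.concatenate([(proj(ims[n],X)-d) for n in use for X,d in zip(W(p,loc),D[n])])
    r=least_squares(f,[593,40,.2],loss="soft_l1",x_scale=[1,1,.01]);print(use,r.x.round(3),np.abs(r.fun).round(1))
p=r.x
def blob(n,c,w,thr):
    c=np.array(c);x0,y0=np.round(c-w).astype(int);a=cv2.GaussianBlur(g[n],(3,3),0)[y0:y0+2*w+1,x0:x0+2*w+1].astype(float)
    wt=np.clip(thr(a)-a,0,None);yy,xx=np.mgrid[0:a.shape[0],0:a.shape[1]]
    return np.array([x0+(wt*xx).sum()/wt.sum(),y0+(wt*yy).sum()/wt.sum()])
so={"scene":blob("scene",(326.4,157),3,lambda a:np.percentile(a,50)-5),"top":blob("top",(284.6,232.4),3,lambda a:np.percentile(a,50)-5)}
he={"scene":blob("scene",(175.4,218.6),7,lambda a:80),"top":blob("top",(436.1,240.8),6,lambda a:90)}
for nm,d,z in(("socket",so,88),("head",he,97)):
    print(nm,{n:(d[n].round(1),onz(ims[n],d[n],z).round(1)) for n in d},tri([ims[n] for n in d],[d[n] for n in d]))
    for n in d:
        q=onz(ims[n],d[n],z)[:2]-p[:2];c,s=np.cos(p[2]),np.sin(p[2]);print("  sheeter frame",(c*q[0]+s*q[1]).round(1),(-s*q[0]+c*q[1]).round(1))
# rolling pin centre: orange mask ends are hidden
hsv=cv2.cvtColor(ims["scene"]["color"],cv2.COLOR_BGR2HSV)
P,R=rot();print(R.as_matrix().round(3))
for n in ims:print(n,(-np.array(ims[n]["R"]).T@ims[n]["t"]).round(0))
E
```

```text
[[360.5 193.7 360.5 193.3]
 [306.6 239.7 306.3 239.8]
 [272.4 213.4 271.5 211.9]
 [327.6 172.1 327.2 171.7]]
[[290.  177.5 288.7 176.6]
 [356.8 163.8 355.7 162.3]
 [364.2 201.8 364.3 201.9]
 [297.5 215.5 297.9 217.1]]
('scene',) [5.90042e+02 3.99980e+01 2.04000e-01] [0.7 0.3 0.5 0.1 0.1 0.9 0.  0.7]
('top',) [5.90161e+02 3.84830e+01 2.19000e-01] [0.4 0.6 0.5 0.1 1.  0.2 1.2 0.3]
('scene', 'top') [5.90261e+02 3.94590e+01 2.11000e-01] [0.5 0.4 0.3 0.1 0.1 1.3 0.4 0.6 0.6 0.2 0.4 0.1 0.6 0.1 1.7 0.5]
socket {'scene': (array([326.5, 157.2]), array([442.3, 180. ,  88. ])), 'top': (array([284.5, 232.3]), array([442.9, 181.4,  88. ]))} (array([442.46890759, 180.74631693,  87.8559733 ]), [np.float64(0.7415316991721869), np.float64(0.7415316991723169)])
  sheeter frame -115.3 168.4
  sheeter frame -114.4 169.6
head {'scene': (array([174.9, 218.9]), array([ 416.1, -329.7,   97. ])), 'top': (array([436., 241.]), array([ 415.6, -328.1,   97. ]))} (array([ 415.33559863, -329.06890602,   95.75065283]), [np.float64(0.6429827561776964), np.float64(0.6429827561777374)])
  sheeter frame -247.6 -324.5
  sheeter frame -247.8 -322.8
[[ 0.954  0.298  0.   ]
 [ 0.298 -0.954  0.   ]
 [ 0.    -0.    -1.   ]]
scene [1209. -389.  942.]
top [ 420.   48. 1502.]
```

```bash
python3 -m creep '[[0,0,0,0,0,-0.1643,1],[0,0,0,0,0,-0.1643,1],[0,0,0,0,0,-0.1643,1],[0,0,0,0,0,-0.1643,1],[0,0,0,0,0,-0.1643,1],[0,0,0,0,0,-0.1643,1],[0,0,0,0,0,-0.1643,1],[0,0,0,0,0,-0.1643,1],[0,0,0,0,0,-0.1643,1],[0,0,0,0,0,0,1]]'
cat > go.py <<'E'
import sys
from h import *
P,R=rot();T=np.array(eval(sys.argv[1]),float)
v=R.inv().apply(T-P)/10
yaw=.211
Rd=Ro.from_matrix(np.array([[-np.sin(yaw),np.cos(yaw),0],[np.cos(yaw),np.sin(yaw),0],[0,0,-1]]).T)
print("shift cm",v.round(2),"rows>=",np.ceil(np.linalg.norm(v)/6).astype(int),"turn to down/yaw",(R.inv()*Rd).as_rotvec().round(4),"F",np.array(state()["contact_force"]).round(1),"open",round(state()["opening"],1))
E
python3 go.py '[415.5,-329,180]'
```

```text
t: 2.55
eef_pos: [201.3, -644.3, 250.3]
eef_rot: [0.0, 0.629, 0.777, -0.0]
contact_force: [-0.6, 0.0, 0.2]
opening: 85.4
grip_force: 0.0
shift cm [26.38 27.52  7.03] rows>= 7 turn to down/yaw [ 0.      0.     -0.0012] F [-0.6  0.   0.2] open 85.4
```

```bash
python3 -m creep '[[2,2,0.5,0,0,0,1],[3.3,3.44,0.9,0,0,0,1],[3.3,3.44,0.9,0,0,0,1],[3.3,3.44,0.9,0,0,0,1],[3.3,3.44,0.9,0,0,0,1],[3.3,3.44,0.9,0,0,0,1],[3.3,3.44,0.9,0,0,0,1],[3.3,3.44,0.9,0,0,0,1],[1.28,1.44,0.23,0,0,0,1],[0,0,0,0,0,0,1]]'
python3 go.py '[415.5,-329,103]'
```

```text
t: 3.8
eef_pos: [415.7, -328.3, 180.1]
eef_rot: [0.0, 0.629, 0.777, -0.0]
contact_force: [0.5, 0.2, 0.3]
opening: 85.2
grip_force: 0.0
shift cm [-0.06 -0.03  7.71] rows>= 2 turn to down/yaw [ 0.      0.0002 -0.0009] F [0.5 0.2 0.3] open 85.2
```

```bash
python3 -m creep '[[-0.06,-0.03,2.5,0,0,0,1],[0,0,2.5,0,0,0,1],[0,0,1.8,0,0,0,1],[0,0,0.9,0,0,0,1],[0,0,0,0,0,0,-1],[0,0,0,0,0,0,-1],[0,0,0,0,0,0,-1],[0,0,0,0,0,0,-1],[0,0,0,0,0,0,-1],[0,0,0,0,0,0,-1]]'
python3 go.py '[415.5,-329,103]'
```

```text
t: 5.05
eef_pos: [415.3, -329.6, 103.8]
eef_rot: [0.0, 0.629, 0.778, -0.0]
contact_force: [-0.8, 0.9, 5.9]
opening: 20.4
grip_force: 58.6
shift cm [0.05 0.03 0.08] rows>= 1 turn to down/yaw [ 0.0006  0.0008 -0.0002] F [-0.8  0.9  5.9] open 20.4
```

```bash
python3 -m creep '[[0,0,-1,0,0,0,-1],[0,0,-2,0,0,0,-1],[0,0,-3,0,0,0,-1],[0,0,-3,0,0,0,-1],[0,0,-2.5,0,0,0,-1],[0,0,-1,0,0,0,-1],[0,0,0,0,0,0,-1]]'
python3 go.py '[442.5,180.7,210]'
```

```text
t: 5.92
eef_pos: [415.1, -329.5, 228.6]
eef_rot: [0.001, 0.629, 0.778, -0.0]
contact_force: [-0.4, -0.2, -1.2]
opening: 20.3
grip_force: 58.6
shift cm [49.32 13.35  1.83] rows>= 9 turn to down/yaw [ 0.0006  0.0008 -0.0003] F [-0.4 -0.2 -1.2] open 20.3
```

```bash
python3 -m creep '[[2.5,0.67,0,0,0,0,-1],[4.9,1.33,0,0,0,0,-1],[4.9,1.33,0,0,0,0,-1],[4.9,1.33,0,0,0,0,-1],[4.9,1.33,0,0,0,0,-1],[4.9,1.33,0.3,0,0,0,-1],[4.9,1.33,0.3,0,0,0,-1],[4.9,1.33,0.3,0,0,0,-1],[4.9,1.33,0.3,0,0,0,-1],[4.9,1.33,0.3,0,0,0,-1],[2.72,0.71,0.3,0,0,0,-1],[0,0,0,0,0,0,-1]]'
python3 go.py '[442.5,180.7,170]'
python3 - <<'E'
from h import *
ims={n:get_image(n) for n in("scene","top")}
P,R=rot()
for k,L in(("lockout_tip",[0,0,57]),("lockout_head",[0,0,6])):
  X=P+R.apply(L);b={}
  for n in ims:
    r=pinpoint(k,n);print(k,n,[(round(q["score"],2),np.round(q["location"],1)) for q in r[:2]],"expected",proj(ims[n],X).round(1))
c=proj(ims["scene"],P+R.apply([0,0,40]));x,y=c.astype(int)
a=ims["scene"]["color"][y-40:y+50,x-60:x+60];cv2.imwrite("pics/held.png",cv2.resize(a,None,fx=6,fy=6,interpolation=cv2.INTER_CUBIC));print(x-60,y-40)
E
```

```text
t: 7.42
eef_pos: [441.8, 182.1, 208.5]
eef_rot: [-0.001, 0.628, 0.778, -0.001]
contact_force: [0.7, -0.8, -1.6]
opening: 20.6
grip_force: 58.7
shift cm [-0.15  0.04  3.85] rows>= 1 turn to down/yaw [-0.0025  0.0001  0.0023] F [ 0.7 -0.8 -1.6] open 20.6
lockout_tip scene [(0.63, array([227.8, 319.8])), (0.38, array([326.5, 143.5]))] expected [326.9 142.1]
lockout_tip top [] expected [282.9 232.2]
lockout_head scene [] expected [327.2 129.3]
lockout_head top [] expected [281.3 231.9]
267 97
```

View pics/held.png

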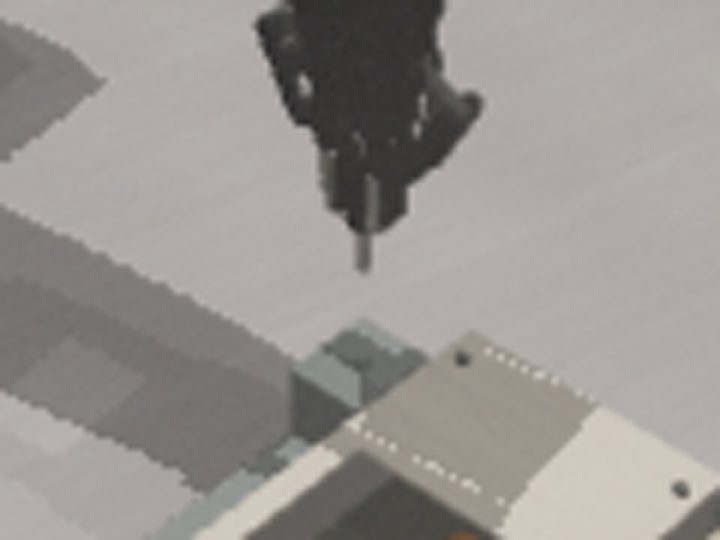

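The held pin hangs vertically with its tip at about (327.1,142), within 0.3 px of what the kinematics predict. Lowering it.

```bash
python3 -m creep '[[-0.15,0.04,1.5,0,0,0,-1],[0,0,2.5,0,0,0,-1],[0,0,1.5,0,0,0,-1],[0,0,0,0,0,0,-1],[0,0,0,0,0,0,-1]]'
python3 go.py '[442.5,180.7,149]'
```

```text
t: 8.35
eef_pos: [443.4, 179.4, 155.7]
eef_rot: [0.0, 0.629, 0.778, 0.0]
contact_force: [0.1, -0.1, 0.3]
opening: 20.2
grip_force: 58.7
shift cm [ 0.14 -0.07  0.67] rows>= 1 turn to down/yaw [ 0.0008 -0.0001 -0.0004] F [ 0.1 -0.1  0.3] open 20.2
```

```bash
python3 -m creep '[[0.14,-0.07,0.5,0,0,0,-1],[0,0,0,0,0,0,-1],[0,0,0.4,0,0,0,-1],[0,0,0.3,0,0,0,-1],[0,0,0.3,0,0,0,-1],[0,0,0,0,0,0,-1]]'
python3 go.py '[442.5,180.7,111.5]'
```

```text
t: 9.1
eef_pos: [442.1, 180.6, 139.7]
eef_rot: [-0.0, 0.629, 0.778, -0.0]
contact_force: [0.5, -0.5, -0.6]
opening: 20.3
grip_force: 58.7
shift cm [0.   0.05 2.82] rows>= 1 turn to down/yaw [-0.0005  0.0001 -0.0003] F [ 0.5 -0.5 -0.6] open 20.3
```

```bash
python3 -m creep '[[0,0,0.4,0,0,0,-1],[0,0,0.5,0,0,0,-1],[0,0,0.5,0,0,0,-1],[0,0,0.5,0,0,0,-1],[0,0,0.4,0,0,0,-1],[0,0,0.2,0,0,0,-1],[0,0,0,0,0,0,-1]]'
python3 go.py '[442.5,180.7,111.5]'
```

```text
t: 9.98
eef_pos: [442.1, 180.6, 114.9]
eef_rot: [-0.0, 0.629, 0.778, -0.0]
contact_force: [-0.6, -0.3, -1.1]
opening: 20.3
grip_force: 58.7
shift cm [0.   0.04 0.34] rows>= 1 turn to down/yaw [-0.0002 -0.     -0.0003] F [-0.6 -0.3 -1.1] open 20.3
```

```bash
python3 -m creep '[[0,0,0.15,0,0,0,-1],[0,0,0.1,0,0,0,-1],[0,0,0.08,0,0,0,-1],[0,0,0,0,0,0,-1]]'; python3 -m creep '[[0,0,0.08,0,0,0,-1],[0,0,0,0,0,0,-1]]'
```

```text
t: 10.48
eef_pos: [442.2, 180.6, 111.8]
eef_rot: [0.0, 0.629, 0.778, 0.0]
contact_force: [-1.2, -0.2, 0.6]
opening: 20.6
grip_force: 58.7
t: 10.72
eef_pos: [442.3, 180.7, 111.8]
eef_rot: [0.0, 0.629, 0.778, 0.0]
contact_force: [-5.0, -2.0, 10.0]
opening: 20.3
grip_force: 59.6
```

```bash
python3 -m creep '[[0,0,0.05,0,0,0,-1],[0,0,0,0,0,0,-1],[0,0,0,0,0,0,1],[0,0,0,0,0,0,1],[0,0,0,0,0,0,1],[0,0,0,0,0,0,1],[0,0,-1,0,0,0,1],[0,0,-3,0,0,0,1],[0,0,-4,0,0,0,1],[0,0,-4,0,0,0,1],[0,0,-2,0,0,0,1],[0,0,0,0,0,0,1]]'
python3 go.py '[590.3,39.4,180]'
```

```text
t: 12.22
eef_pos: [442.5, 180.7, 251.4]
eef_rot: [0.0, 0.629, 0.778, 0.001]
contact_force: [-0.8, -0.2, -1.5]
opening: 85.3
grip_force: 0.0
shift cm [-16.91  11.49   7.16] rows>= 4 turn to down/yaw [ 0.0018 -0.0002 -0.0003] F [-0.8 -0.2 -1.5] open 85.3
```

```bash
python3 - <<'E'
from h import *
p=[590.3,39.4,.211];c,s=np.cos(p[2]),np.sin(p[2])
for n in("scene","top"):
    im=get_image(n);a=cv2.imread(f"pics/{n}0.png");h=cv2.cvtColor(a,cv2.COLOR_BGR2HSV)
    m=cv2.inRange(h,(4,110,60),(22,255,255));k,l,st,ce=cv2.connectedComponentsWithStats(m)
    best=min(range(1,k),key=lambda i:np.hypot(*(ce[i]-[320,200])) if st[i,4]>50 else 1e9)
    yy,xx=np.where(l==best);Q=np.array([onz(im,(x,y),45)[:2] for x,y in zip(xx,yy)])-p[:2]
    X=c*Q[:,0]+s*Q[:,1];Y=-s*Q[:,0]+c*Q[:,1]
    print(n,len(X),"y range",np.percentile(Y,[0,1,99,100]).round(1))
    for lo in range(-120,140,40):
        w=X[(Y>=lo)&(Y<lo+40)]
        if len(w):print(lo,w.min().round(1),w.max().round(1),w.mean().round(1))
    if n=="scene":cv2.imwrite("pics/sock.png",cv2.resize(im["color"][120:260,260:420],(800,700))[:590])
E
```

```text
scene 596 y range [-96.5 -94.6 136.6 142.2]
-120 -16.0 14.8 -0.4
-80 -16.3 14.8 -0.9
-40 -16.1 15.2 -0.4
0 -16.4 15.2 -0.5
40 -16.7 14.7 -1.1
80 -16.9 14.7 -1.1
120 -16.2 12.8 -2.8
top 559 y range [-121.  -118.6  114.   116.8]
-120 -12.8 16.7 2.0
-80 -12.4 16.9 2.1
-40 -12.6 16.7 2.0
0 -12.2 15.8 1.8
40 -13.6 16.8 2.0
80 -12.7 16.6 2.1
```

View pics/sock.png

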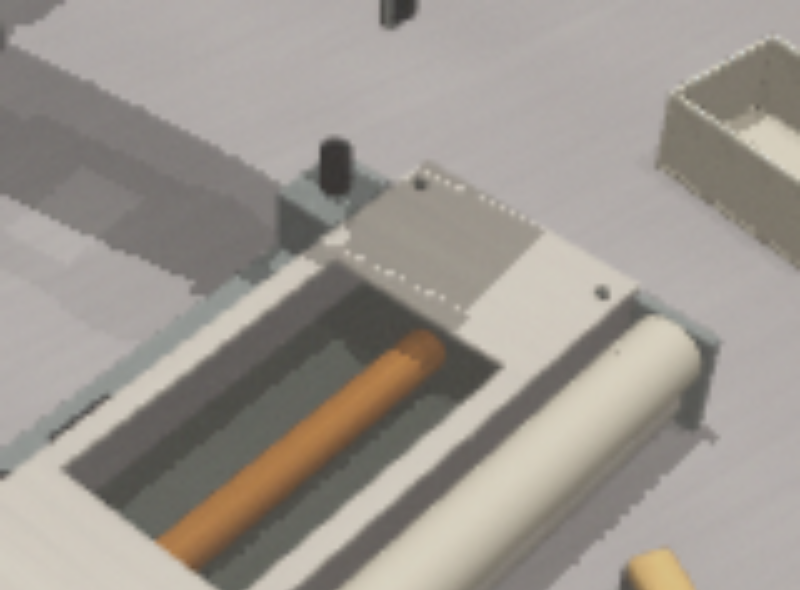

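The lock-out head sits flush on the box top, at crop (335,165). The rolling pin's A end shows at about y'=131, so its centre is near y'=-18, at x'≈0. Moving over the opening.

```bash
python3 -m creep '[[-3,2,0.5,0,0,0,1],[-4.5,3.1,1.7,0,0,0,1],[-4.5,3.1,2,0,0,0,1],[-3.4,2.3,2,0,0,0,1],[-1.51,0.99,0.96,0,0,0,1],[0,0,0,0,0,0,1],[0,0,0,0,0,0,1]]'
python3 go.py '[590.3,39.4,54]'
```

```text
t: 13.2
eef_pos: [589.4, 40.1, 179.2]
eef_rot: [0.0, 0.629, 0.778, 0.0]
contact_force: [-1.4, 0.8, 0.4]
opening: 85.2
grip_force: 0.0
shift cm [-0.09  0.07 12.52] rows>= 3 turn to down/yaw [ 0.0003 -0.0002  0.0003] F [-1.4  0.8  0.4] open 85.2
```

```bash
python3 -m creep '[[-0.09,0.07,2,0,0,0,1],[0,0,3,0,0,0,1],[0,0,3,0,0,0,1],[0,0,2.5,0,0,0,1],[0,0,1.5,0,0,0,1],[0,0,0.5,0,0,0,1],[0,0,0,0,0,0,1]]'
python3 go.py '[590.3,39.4,54]'
```

```text
t: 14.08
eef_pos: [590.9, 38.7, 54.2]
eef_rot: [0.0, 0.629, 0.778, 0.0]
contact_force: [0.6, 0.1, 0.5]
opening: 85.4
grip_force: 0.0
shift cm [ 0.08 -0.04  0.02] rows>= 1 turn to down/yaw [ 0.0004  0.0001 -0.0001] F [0.6 0.1 0.5] open 85.4
```

```bash
python3 -m creep '[[0,0,0,0,0,0,-1],[0,0,0,0,0,0,-1],[0,0,0,0,0,0,-1],[0,0,0,0,0,0,-1],[0,0,0,0,0,0,-1],[0,0,0,0,0,0,-1]]'
python3 go.py '[590.3,39.4,57]'
```

```text
t: 14.82
eef_pos: [591.2, 38.6, 54.5]
eef_rot: [0.0, 0.629, 0.778, 0.0]
contact_force: [-0.5, 0.6, 6.2]
opening: 28.1
grip_force: 59.6
shift cm [ 0.1  -0.07 -0.25] rows>= 1 turn to down/yaw [ 0.0011  0.0002 -0.0003] F [-0.5  0.6  6.2] open 28.1
```

```bash
python3 -m creep '[[0,0,-0.3,0,0,0,-1],[0,0,0,0,0,0,-1],[-0.8,0,0,0,0,0,-1],[-1,0,0,0,0,0,-1],[-0.8,0,0,0,0,0,-1],[0,0,0,0,0,0,-1],[0,0,0,0,0,0,-1]]'
python3 go.py '[590.3,39.4,57]'
```

```text
t: 15.7
eef_pos: [596.2, 13.1, 56.7]
eef_rot: [-0.0, 0.629, 0.777, -0.0]
contact_force: [0.3, 0.8, -1.1]
opening: 27.9
grip_force: 59.3
shift cm [ 2.7  -0.02 -0.03] rows>= 1 turn to down/yaw [-0.0001 -0.0001 -0.0006] F [ 0.3  0.8 -1.1] open 27.9
```

```bash
python3 -m creep '[[0,0,-0.87,0,0.0525,0,-1],[0.05,0,-0.87,0,0.0525,0,-1],[0,0,0,0,0,0,-1],[0,0,0,0,0,0,-1]]'; python3 -m creep '[[0.09,0,-0.87,0,0.0525,0,-1],[0.13,0,-0.86,0,0.0525,0,-1],[0,0,0,0,0,0,-1],[0,0,0,0,0,0,-1]]'
python3 - <<'E'
from h import *
P,R=rot();im=get_image("scene");x,y=proj(im,P).astype(int)
print(R.as_matrix()[:,0].round(3),state()["joints"].round(2),np.round(state()["torque"],2))
for L in([-167,0,9],[133,0,9]):
  X=P+R.apply(L);print(X.round(0),proj(im,X)-[x-90,y-75])
cv2.imwrite("pics/tilt.png",cv2.resize(im["color"][y-75:y+70,x-90:x+90],(720,580),interpolation=cv2.INTER_CUBIC))
E
```

```text
t: 16.2
eef_pos: [596.0, 13.3, 73.8]
eef_rot: [-0.041, 0.628, 0.777, 0.033]
contact_force: [-0.0, 0.9, -2.4]
opening: 27.7
grip_force: 59.3
t: 16.7
eef_pos: [596.0, 13.3, 91.0]
eef_rot: [-0.081, 0.625, 0.773, 0.065]
contact_force: [0.1, 0.0, -1.2]
opening: 27.7
grip_force: 59.3
[-0.205  0.957  0.207] [-0.11  0.07  1.77  0.2   1.38 -0.37] [-0.14 -0.02  0.04]
[ 630. -145.   48.] [ 50.48720436 117.12901436]
[568. 142. 110.] [119.71637545  47.25794884]
```

View pics/tilt.png

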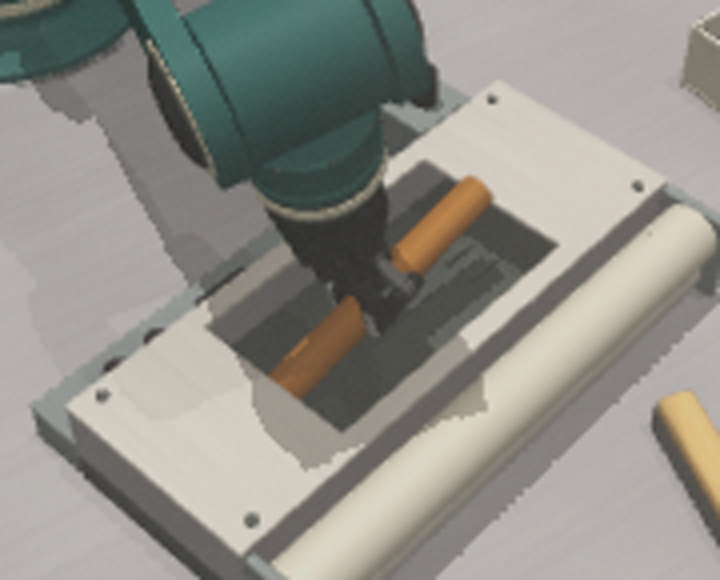

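The A end shows at crop (478,192), where the kinematics predict it, clear of the guard. Drawing it out along its axis.

```bash
python3 -m creep '[[1,0,0,0,0,0,-1],[1.5,0,0,0,0,0,-1],[1.5,0,0,0,0,0,-1],[0,0,0,0,0,0,-1]]'; python3 -m creep '[[1.5,0,0,0,0,0,-1],[1.5,0,-0.1,0,0.03,0,-1],[1.5,0,-0.3,0,0.03,0,-1],[1,0,-0.3,0,0.03,0,-1],[0.5,0,0,0,0,0,-1],[0,0,0,0,0,0,-1]]'
python3 - <<'E'
from h import *
P,R=rot()
for L in([-167,0,9],[133,0,9]):
  X=P+R.apply(L);q=X[:2]-[590.3,39.4];c,s=np.cos(.211),np.sin(.211);print((c*q[0]+s*q[1]).round(1),(-s*q[0]+c*q[1]).round(1),X[2].round(1))
print(state()["joints"].round(2))
E
```

```text
t: 17.25
eef_pos: [587.9, 52.7, 100.5]
eef_rot: [-0.081, 0.625, 0.774, 0.066]
contact_force: [-0.5, -1.2, -0.1]
opening: 27.7
grip_force: 59.3
t: 18.0
eef_pos: [576.2, 106.8, 120.8]
eef_rot: [-0.116, 0.622, 0.769, 0.094]
contact_force: [-1.0, -0.2, -0.7]
opening: 27.9
grip_force: 59.3
0.3 -88.1 62.8
0.3 198.6 151.4
[ 0.01  0.01  1.78  0.3   1.42 -0.26]
```

```bash
python3 -m creep '[[0.45,0,-1.43,0,0,0,-1],[0.9,0,-2.86,0,0,0,-1],[0.9,0,-2.86,0,0,0,-1],[0.9,0,-2.86,0,0,0,-1],[0.9,0,-2.86,0,0,0,-1],[0.9,0,-2.86,0,0,0,-1],[0.9,0,-2.86,0,0,0,-1],[0.3,0,-1,0,0,0,-1],[0,0,0,0,0,0,-1]]'; python3 -m creep '[[-1,0,-0.3,0,0,0,-1],[-1.8,0,-0.5,0,0,0,-1],[-1.8,0,-0.5,0,0,0,-1],[-1,0,-0.3,0,0,0,-1],[0,0,0,0,0,0,-1],[0,0,0,0,0,0,-1],[0,0,0,0,0,0,-1],[0,0,0,0,0,0,-1]]'
python3 - <<'E'
from h import *
P,R=rot();im=get_image("scene")
for L in([-167,0,9],[133,0,9]):
  X=P+R.apply(L);q=X[:2]-[590.3,39.4];c,s=np.cos(.211),np.sin(.211);print((c*q[0]+s*q[1]).round(1),(-s*q[0]+c*q[1]).round(1),X[2].round(1),proj(im,X).round(0))
cv2.imwrite("pics/end.png",im["color"])
E
```

```text
t: 19.12
eef_pos: [576.1, 107.4, 326.4]
eef_rot: [-0.116, 0.622, 0.769, 0.094]
contact_force: [-0.4, 0.9, -2.1]
opening: 28.0
grip_force: 59.3
t: 20.12
eef_pos: [588.1, 51.0, 324.9]
eef_rot: [-0.116, 0.622, 0.769, 0.094]
contact_force: [-0.7, 0.4, -1.2]
opening: 27.8
grip_force: 59.3
0.3 -145.1 267.0 [276. 187.]
0.3 141.5 355.6 [354. 106.]
```

View pics/end.png

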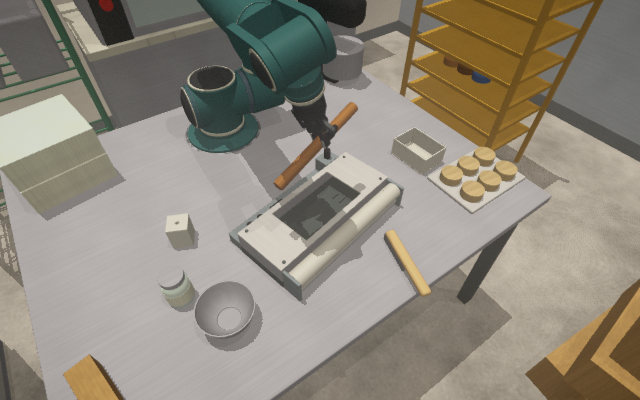

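The pin is held in the air with its ends at (278,186) and (355,106), and its lowest point is about 250 mm above the table. The lock-out pin is in the box at (325,157), and the bowl, jar and tub haven't moved. Handing in.

```bash
python3 -c "
from rig import *
print(hand_in())"
```

```text
the job is handed in; nothing more can be done
None
```

The job is handed in at about 20 s: the lock-out pin is fully home in the interlock socket, and the rolling pin is held still over the machine, its lowest point about 16 cm above the guard, with the bowl, jar and tub left where they were.

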